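Fit a quarter-turn ink filter cartridge

ROBOT

A 6-joint arm with a two-finger parallel gripper is mounted at the origin on the work surface. World frame = base frame: x ahead of the robot, y to its left, z up, the work surface at z = 0. Lengths are in m, angles in rad, forces in N, time in s.
With the tool pointing down it reaches from about 0.375 to 0.975 m from the base axis. Payload 3.8 kg.
Tool frame: the origin (TCP) lies on the centre line of the jaws, within the pads' length; the fingertips stand 17 mm ahead of it and the grasp point (between the pads) lies 2 mm behind it (manip.nose_length is the distance from the TCP to the fingertips, in m); y points along the fingers, z is the direction in which the jaws open and shut, and the axes are right-handed (so a half turn about y gives the same grasp; the last joint's range is limited). The gripper opens to 85 mm and grips with 20 to 120 N. Pads are 22 mm wide; open, the fingers measure 114 mm over their backs; the gripper's body (76 mm by 85 mm) begins 54 mm behind the grasp point. The pads swing forward as they close: fully open they stand 13 mm farther back than shut.
Start: joints at [-1.165, 0.264, 1.604, -0, 1.274, -0.037], TCP at [0.289, -0.61, 0.248] pointing down, gripper open.
Joint ranges: [-2.63, 2.63], [-0.94, 2.18], [0.31, 2.57], [-1.31, 4.45], [0, 2.66], [-2.55, 2.55]. Speed limits (rad/s): [2.57, 2.57, 3.14, 3.14, 3.14, 3.14].

INTERFACE

Orientations are given as a rotation vector (axis times angle).
In Python, from cell import manip gives the robot as it stands.
- The arm moves only by the shell command python3 -m jog 'ROWS' [FORCE]. ROWS is JSON, a list that holds one entry, the list of rows, each a list of 7 numbers: the shift along the tool's x, y, z in units of 50 mm (1.0 is 50 mm), then the turn, a rotation vector about the tool's x, y, z in units of 5 degrees (1.0 is 5 degrees), then the opening, from -1 (shut) to 1 (fully open). In form: [[[x, y, z, wx, wy, wz, grip], ...]]. A call has 1 to 20 rows; each row is the pose to reach, as a shift and turn from the pose commanded when the call began, along the tool's axes at that moment; what a row does not reach only later rows make up. A row lasts 1/10 s, in which the tool goes at most 50 mm and 8.59 degrees, less where a joint would pass 70% of its speed; a pose out of reach is approached as far as the arm can. A call with a gripper value outside its range is refused whole. The fingers move at their own pace and stop on an object; FORCE is the grip in N (left out, the last holds). Time passes only in rows, so rows that repeat a pose let the fingers close. It gives the time, the measured TCP pose, the force and the opening at its end, in the units of the state.
- manip.get_state(): the state, without advancing time (a new reading comes with each control period).
- manip.capture(name): name is "side" or "top"; returns a dict with "pixels" (420x560x3 uint8, red, green, blue), "depth" (420x560 float32, m along the optical axis (not along the pixel's ray), 0 where there is no reading), "intrinsics" (3x3 intrinsics, pixels), "R" (3x3) and "t" (3): a world point X has camera coordinates R X + t. Camera axes: x right, y down, z forward; pixel columns grow to the right and rows downward; lengths in m; the calibration is good to about 2 mm. A picture is of the moment at which its call begins.
- manip.finish_job(): hands the job in, once; it reports no verdict.
The state is a dict: "t": time; "joint_pos": joint angles; "qd": joint speeds; "tau": joint torques, N m; "tool_pos": TCP position; "orientation": TCP orientation; "force": force on the tool from outside, world axes, zero at the start; "wrist_torque": the same for the moment, N m; "gripper_width": finger opening in m.
Only numpy, scipy, OpenCV 4.12 (cv2) and the standard library are available. Lean on these libraries where they do the work, as an engineer would, in place of code of your own. Each camera call takes 0.05 s, during which the arm holds its last target.

TASK

Pick up the loose ink filter cartridge that has the flat wing grip and oblong foot, line its foot up with the empty oblong slot of the rotary valve on the filter block and press it fully home. Then, with the cartridge in the slot, turn it clockwise seen from above, about 70 degrees, until the valve comes to its stop, and let go, leaving the cartridge upright in the slot.

Things in the scene. Friction and masses are not known exactly. Their poses are not given: they have to be found in the camera images.
- cartridge_mid (a point): Centre of the loose white cartridge, 94 mm tall, 160 g, upright; underside 47 mm below. From the bottom: grey oblong foot 50 (own x) x 24 (y) x 26 mm high; collar 54 mm across, 6 thick; round body 40 across, 18 high; grey wing grip 40 long (x), 16 thick (y), 3 to 47 mm above this point. z up; a half turn fits too. Other loose cartridges: one round knob and round foot, one wide with square foot.
- slot (a point): Centre of the mouth of the valve's slot, on the turning axis, level with the rim, 72 mm above the bench; x along the slot, z up; turns with the valve. Black socket, 60 x 34 mm inside, 24 mm deep, rim flared to 72 x 46 mm over the top 10 mm; foot has 5 mm and 12 degrees of play. Cartridge fully home: its centre 23 mm above this point. Its block is fixed; a fitted cartridge stands 155 mm away.
- valve (a joint): Angle of the rotary valve (rad), a steel disc 100 mm across carrying the slot, on the 300 x 160 x 40 mm aluminium block: 0 is the shut stop; it grows clockwise seen from above up to the open stop at 1.05 (60 degrees). Starts between 0 and 0.15, turns with light friction (about 0.1 N m) and stays where it is left.
Mind the look-alikes: they are no part of the job. Leave any yellow look-alike of the part that bears cartridge_mid alone.

How it is judged:
On the way:
1. the cartridge's foot is fully home in the slot before the valve has been turned (valve still below 0.4 rad) (z of cartridge_mid in the frame of slot below 0.03 m and horizontal distance between cartridge_mid and slot below 0.012 m and angle between cartridge_mid's own z axis and vertical below 0.15 rad and value of joint valve below 0.4 rad), for 0.2 s.
At the end, for the whole second after the job is handed in: The cartridge stands at rest in the slot, upright (within 0.15 rad) and fully home (its centre less than 30 mm above the slot's mouth and within 12 mm of its axis), and the valve is turned open (past 0.7 rad; its stop is at 1.05) (z of cartridge_mid in the frame of slot below 0.03 m and horizontal distance between cartridge_mid and slot below 0.012 m and angle between cartridge_mid's own z axis and vertical below 0.15 rad and value of joint valve above 0.7 rad and linear speed of cartridge below 0.02 m/s); the robot touches nothing.
It also fails if it takes over 48 s, if anything falls off the work surface, if the arm or the gripper's body presses on something with over 40 N, if the wrist force passes 120 N, or if a joint passes its speed limit or range.

## Working session

There is one attempt and no reset: what is moved stays moved. The work goes in short steps, Python scripts to look and compute and a shell command to move; the robot and the scene stay as the last step left them, time stands still between calls to the robot, and variables do not carry over. Pictures are saved under pics/ and viewed, and the job is handed in when it is done.

```bash
mkdir -p pics; ls
cat > h.py <<'E'
import numpy as np,cv2
from cell import manip
def cap(n,f=None):
    c=manip.capture(n)
    if f: cv2.imwrite('pics/'+f,c['pixels'][:,:,::-1])
    np.savez('pics/'+n+'.npz',**{k:np.asarray(v) for k,v in c.items()})
    return c
def load(n): return dict(np.load('pics/'+n+'.npz'))
def pts(c):
    K,R,t,d=c['intrinsics'],c['R'],c['t'],c['depth']
    v,u=np.mgrid[:d.shape[0],:d.shape[1]]
    p=np.stack([(u-K[0,2])/K[0,0]*d,(v-K[1,2])/K[1,1]*d,d],-1)
    return (p-t)@R
E
python3 - <<'E'
from h import *
s=manip.get_state()
for k in s: print(k,np.round(s[k],4))
for n in('top','side'):
    c=cap(n,n+'0.png'); print(c['R'].round(3),c['t'])
E
```

```text
pics
t 0.0
joint_pos [-1.1649  0.2647  1.6054  0.      1.2737 -0.0369]
qd [-0.0006 -0.0007 -0.0006  0.     -0.0001 -0.0004]
tau [ 0.00000e+00 -5.15116e+01 -3.67316e+01 -2.00000e-04  1.29000e-02
  0.00000e+00]
tool_pos [ 0.2889 -0.6092  0.2469]
orientation [-0.4452  1.9785 -1.974 ]
force [ 0.43    0.1376 -0.4151]
wrist_torque [0.0002 0.0301 0.0433]
gripper_width 0.0852
[[-0.029 -0.999  0.022]
 [-0.997  0.028 -0.071]
 [ 0.07  -0.024 -0.997]] [-0.03232936  0.55191733  0.85720961]
[[-0.871 -0.491  0.019]
 [-0.275  0.456 -0.846]
 [ 0.407 -0.742 -0.533]] [0.47702229 0.24879726 0.63346969]
```

View pics/top0.png

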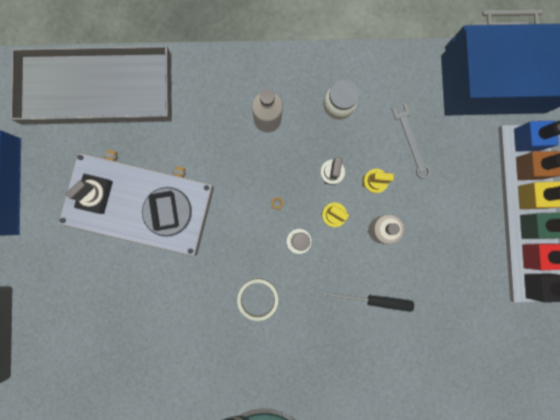

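View pics/side0.png

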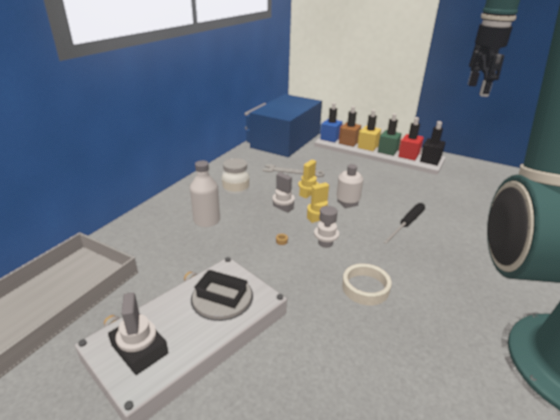

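Run:
```python
from h import *
c=load('top');P=pts(c)
t=c['pixels'][130:275,255:420,::-1]; s=load('side')['pixels'][140:260,240:380,::-1]
t2=cv2.resize(t,None,fx=3,fy=3,interpolation=2);s2=cv2.resize(s,(int(140*3),435),interpolation=2)
im=np.hstack([t2[:,:380],s2[:,:420]]);cv2.imwrite('pics/crop.png',im)
b=c['pixels'][145:265,50:220,::-1];cv2.imwrite('pics/blk.png',cv2.resize(b,None,fx=4,fy=4,interpolation=2))
print(c['intrinsics'])
for u,v in[(333,171),(337,166),(299,241),(388,229),(165,211),(180,225),(165,190),(90,190),(200,230),(300,350)]:print(u,v,P[v,u].round(4))
```

```text
[[395.85218371   0.         277.57810452]
 [  0.         395.85218371 209.81558017]
 [  0.           0.           1.        ]]
333 171 [ 0.6225 -0.1625  0.0918]
337 166 [ 0.6323 -0.1708  0.0936]
299 241 [ 0.4812 -0.0883  0.0862]
388 229 [ 0.5001 -0.2663  0.1048]
165 211 [0.5528 0.192  0.0502]
180 225 [0.5223 0.1619 0.0445]
165 190 [0.5983 0.1928 0.0453]
90 190 [0.5951 0.3272 0.101 ]
200 230 [0.5106 0.1208 0.0371]
300 350 [ 0.2394 -0.0891 -0.0017]
```

View pics/crop.png

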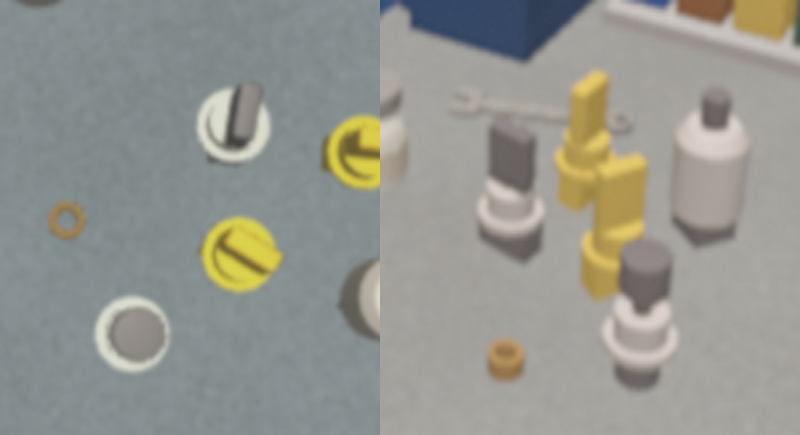

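View pics/blk.png

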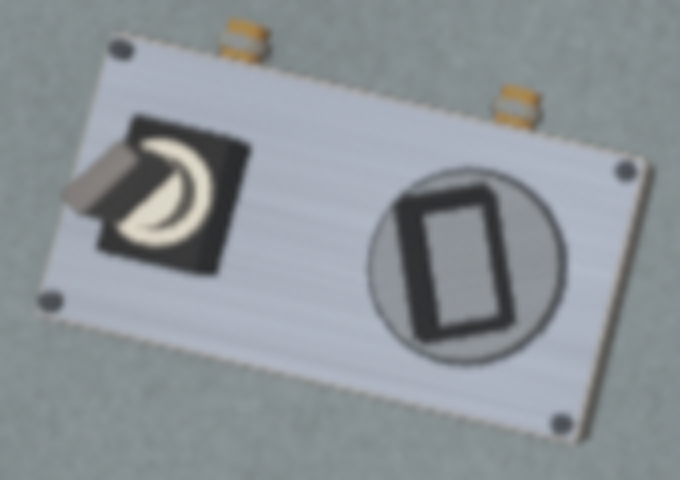

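Run:
```python
from h import *
for n in('top','side'):
    c=load(n);P=pts(c);px=c['pixels'].astype(int)
    x,y,z=P[...,0],P[...,1],P[...,2]
    sat=px.max(-1)-px.min(-1)
    m=(np.hypot(x-.625,y+.165)<.045)&(z>.085)&(z<.11)&(sat<60)&(c['depth']>0)
    v,u=np.nonzero(m);print(n,'wing',m.sum(),np.median(P[m],0).round(4))
    r=cv2.minAreaRect((P[m][:,:2]*1000).astype(np.float32));print(r, np.percentile(P[m][:,2],[5,50,95]))
    w=(np.hypot(x-.625,y+.165)<.045)&(z>.02)&(z<.06)&(px.min(-1)>170)
    print('white',w.sum(),cv2.minEnclosingCircle((P[w][:,:2]*1000).astype(np.float32)),np.percentile(P[w][:,2],[5,50,95]))
    ye=(sat>90)&(px[...,2]<100)&(z>.08)&(x<.75)&(y<-.1)&(y>-.32)
    k,l,st,ce=cv2.connectedComponentsWithStats(ye.astype(np.uint8))
    for i in range(1,k):
        if st[i,4]>20: print('yellow',st[i],P[l==i].min(0).round(3),P[l==i].max(0).round(3))
    d=(px.max(-1)<75)&(np.hypot(x-.555,y-.195)<.055)&(z>.03)&(z<.09)
    k,l,st,ce=cv2.connectedComponentsWithStats(d.astype(np.uint8));i=1+st[1:,4].argmax();m=l==i
    print('slot',st[i],cv2.minAreaRect((P[m][:,:2]*1000).astype(np.float32)),np.percentile(P[m][:,2],[5,50,95]),P[m].mean(0))
    # disc & block
    cv2.imwrite(f'pics/dm_{n}.png',np.uint8(m)*255)
    a=(z>.03)&(z<.05)&(np.hypot(x-.56,y-.25)<.2)
    k,l,st,ce=cv2.connectedComponentsWithStats(a.astype(np.uint8));i=1+st[1:,4].argmax();m=l==i
    print('block',st[i],cv2.minAreaRect((P[m][:,:2]*1000).astype(np.float32)),np.percentile(P[m][:,2],[5,50,95]))
```

```text
top wing 155 [ 0.6318 -0.1702  0.0929]
((632.045654296875, -170.7168731689453), (15.9877347946167, 39.940086364746094), 79.3104019165039) [0.08859545 0.09288547 0.0951266 ]
white 223 ((632.6409912109375, -171.0790252685547), 26.914854049682617) [0.0295201  0.03284584 0.05103169]
yellow [373 172  21   9 143] [ 0.601 -0.285  0.081] [ 0.619 -0.248  0.097]
yellow [330 205  19  16 153] [ 0.521 -0.189  0.081] [ 0.553 -0.153  0.097]
slot [149 192  29  38 405] ((553.0894775390625, 190.4669647216797), (75.1777572631836, 50.72016906738281), 7.917235851287842) [0.05887235 0.06821935 0.07214816] [0.55432279 0.19537631 0.06711675]
block [  59  149  153  107 8218] ((582.3292846679688, 255.81649780273438), (299.9287109375, 182.2765655517578), 74.84883117675781) [0.03639671 0.0394151  0.04705523]
side wing 105 [ 0.626  -0.1643  0.0933]
((627.768310546875, -167.86769104003906), (15.245224952697754, 38.74604797363281), 83.4280014038086) [0.08584576 0.0933444  0.09646297]
white 113 ((628.573974609375, -167.90516662597656), 27.62944984436035) [0.03089936 0.03412671 0.05184081]
yellow [305 162  10   9  48] [ 0.597 -0.272  0.081] [ 0.612 -0.244  0.095]
yellow [312 184  16  10  88] [ 0.52  -0.178  0.08 ] [ 0.549 -0.15   0.096]
slot [196 271  50  36 843] ((548.4063110351562, 194.56527709960938), (76.64727020263672, 50.51980972290039), 7.461241722106934) [0.05279387 0.06294133 0.07196683] [0.55150618 0.19393372 0.0627589 ]
block [   75   256   212   164 12074] ((578.7630615234375, 258.0085144042969), (299.678466796875, 184.19322204589844), 74.98877716064453) [0.03575831 0.04092815 0.04791394]
```

```bash
cat >> h.py <<'E'
from scipy.spatial.transform import Rotation as Ro
def plan(tgt,axdeg=None):
    """shift in tool axes/50mm, and turn about tool y (units 5deg) so jaw axis (tool z) is at axdeg (mod 180)"""
    s=manip.get_state();R=Ro.from_rotvec(s['orientation']).as_matrix()
    print('t',s['t'],'pos',np.round(s['tool_pos'],4),'q',np.round(s['joint_pos'],3),'F',np.round(s['force'],1),'w',s['gripper_width'])
    print('axes(cols)\n',R.round(3))
    print('shift units',(R.T@(np.array(tgt)-s['tool_pos'])/.05).round(3))
    cur=np.degrees(np.arctan2(R[1,2],R[0,2])); print('jaw deg',cur)
    if axdeg is not None:
        for k in(-180,0,180):
            d=(axdeg+k-cur+180)%360-180
            print('turn ccw',d,'wy units',-d/5)
E
python3 - <<'E'
from h import *
for n in('top','side'):
    c=load(n);P=pts(c);px=c['pixels'].astype(int);K,R,t=c['intrinsics'],c['R'],c['t']
    x,y,z=P[...,0],P[...,1],P[...,2]
    d=(px.max(-1)<85)&(np.hypot(x-.555,y-.195)<.055)&(z>.067)&(z<.09)
    print(n,d.sum(),cv2.minAreaRect((P[d][:,:2]*1000).astype(np.float32)))
    # cast whole dark hull to z=.072
    d=(px.max(-1)<85)&(np.hypot(x-.555,y-.195)<.055)&(z>.03)
    k,l,st,ce=cv2.connectedComponentsWithStats(d.astype(np.uint8));i=1+st[1:,4].argmax()
    v,u=np.nonzero(l==i); ray=np.c_[(u-K[0,2])/K[0,0],(v-K[1,2])/K[1,1],np.ones(len(u))]@R
    C=-R.T@t; q=C+ray*((.072-C[2])/ray[:,2])[:,None]
    print('cast',cv2.minAreaRect((q[:,:2]*1000).astype(np.float32)))
    # inner opening = hole
    cnt,h=cv2.findContours((l==i).astype(np.uint8),cv2.RETR_CCOMP,cv2.CHAIN_APPROX_NONE)
    for cc,hh in zip(cnt,h[0]):
        if hh[3]>=0 and cv2.contourArea(cc)>50: print('hole px',cv2.minAreaRect(cc))
print(C)
plan([.631,-.1695,.20],80)
E
```

```text
top 267 ((552.8562622070312, 190.58290100097656), (75.67378997802734, 51.85261154174805), 8.012248039245605)
cast ((552.7164916992188, 189.98817443847656), (75.54634094238281, 51.463890075683594), 8.250195503234863)
hole px ((164.82431030273438, 210.9459686279297), (30.742610931396484, 17.755088806152344), 80.53767395019531)
side 279 ((548.4196166992188, 194.3356475830078), (76.39576721191406, 50.768226623535156), 8.016627311706543)
cast ((544.7760620117188, 201.85885620117188), (80.40412902832031, 62.2118034362793), 8.10505485534668)
hole px ((221.9312286376953, 290.2293701171875), (33.715484619140625, 12.547525405883789), 16.699243545532227)
[0.22646471 0.59073937 0.53895725]
t 0.1 pos [ 0.289  -0.6093  0.247 ] q [-1.165  0.265  1.605  0.     1.274 -0.037] F [-0.2  0.5 -0.9] w 0.08551283809045826
axes(cols)
 [[-0.904 -0.001  0.428]
 [-0.428  0.002 -0.904]
 [-0.    -1.    -0.002]]
shift units [-9.95   0.952 -5.015]
jaw deg -64.63063371662032
turn ccw -35.36936628337969 wy units 7.073873256675938
turn ccw 144.6306337166203 wy units -28.926126743324062
turn ccw -35.36936628337969 wy units 7.073873256675938
```

```bash
python3 -m jog '[[[-9.93,0.9,-5.04,0,-28.9,0,0],[-9.93,0.9,-5.04,0,-28.9,0,0],[-9.93,0.9,-5.04,0,-28.9,0,0],[-9.93,0.9,-5.04,0,-28.9,0,0],[-9.93,0.9,-5.04,0,-28.9,0,0],[-9.93,0.9,-5.04,0,-28.9,0,0],[-9.93,0.9,-5.04,0,-28.9,0,0],[-9.93,0.9,-5.04,0,-28.9,0,0],[-9.93,0.9,-5.04,0,-28.9,0,0],[-9.93,0.9,-5.04,0,-28.9,0,0],[-9.93,0.9,-5.04,0,-28.9,0,0],[-9.93,0.9,-5.04,0,-28.9,0,0],[-9.93,0.9,-5.04,0,-28.9,0,0],[-9.93,0.9,-5.04,0,-28.9,0,0],[-9.93,0.9,-5.04,0,-28.9,0,0],[-9.93,0.9,-5.04,0,-28.9,0,0],[-9.93,0.9,-5.04,0,-28.9,0,0],[-9.93,0.9,-5.04,0,-28.9,0,0],[-9.93,0.9,-5.04,0,-28.9,0,0],[-9.93,0.9,-5.04,0,-28.9,0,0]]]' 60
python3 -c "
from h import *
plan([.630,-.169,.072],80)
cap('side','s1.png');cap('top','t1.png')"
```

```text
t: 2.1
tool_pos: [0.6297, -0.1695, 0.203]
orientation: [-1.566, 0.141, -0.14]
force: [-0.3, -0.1, 0.7]
gripper_width: 0.0428
t 2.1 pos [ 0.6297 -0.1695  0.203 ] q [-0.301  0.252  1.704 -0.     1.186 -1.693] F [-0.3 -0.1  0.7] w 0.04278326091222914
axes(cols)
 [[ 0.984 -0.     0.178]
 [-0.178  0.     0.984]
 [-0.    -1.     0.   ]]
shift units [0.005 2.621 0.01 ]
jaw deg 79.75077146250297
turn ccw -179.75077146250297 wy units 35.95015429250059
turn ccw 0.24922853749703222 wy units -0.04984570749940644
turn ccw -179.75077146250294 wy units 35.950154292500585
```

```bash
python3 -c "
from h import *
a=cv2.imread('pics/s1.png')[80:300,180:460];b=cv2.imread('pics/t1.png')[90:310,220:440]
cv2.imwrite('pics/m1.png',cv2.resize(np.hstack([a,b]),None,fx=1.6,fy=1.6))"
```

```text
(no output)
```

View pics/m1.png

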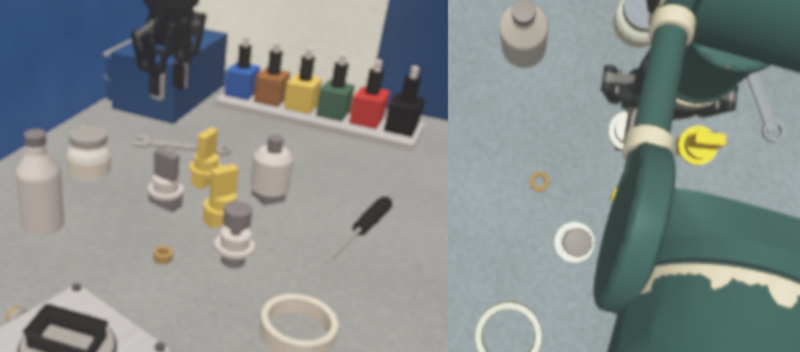

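The gripper (crop about (170,85)) hangs over the white wing-grip cartridge (crop (167,175)). The yellow ones at (205,160) and (220,195) are clear of the fingers.

```bash
python3 -m jog '[[[0,0.5,0,0,0,0,0],[0,1,0,0,0,0,0],[0,1.5,0,0,0,0,0],[0,1.9,0,0,0,0,0],[0,2.2,0,0,0,0,0],[0,2.4,0,0,0,0,0],[0,2.6,0,0,0,0,0],[0,2.6,0,0,0,0,0]]]'
python3 -c "
from h import *
plan([.630,-.169,.072],80)
c=cap('side');cv2.imwrite('pics/s2.png',cv2.resize(c['pixels'][120:260,220:380,::-1],None,fx=4,fy=4,interpolation=2))"
```

```text
t: 3.0
tool_pos: [0.6292, -0.1693, 0.0721]
orientation: [-1.566, 0.14, -0.138]
force: [-1.0, 0.3, -1.0]
gripper_width: 0.0426
t 3.0 pos [ 0.6292 -0.1693  0.0721] q [-0.301  0.376  1.804  0.     0.963 -1.695] F [-1.   0.3 -1. ] w 0.042603225148325236
axes(cols)
 [[ 0.984 -0.002  0.176]
 [-0.176  0.001  0.984]
 [-0.002 -1.     0.   ]]
shift units [0.015 0.002 0.008]
jaw deg 79.85858099804649
turn ccw -179.85858099804648 wy units 35.9717161996093
turn ccw 0.14141900195352264 wy units -0.02828380039070453
turn ccw -179.85858099804648 wy units 35.9717161996093
```

View pics/s2.png

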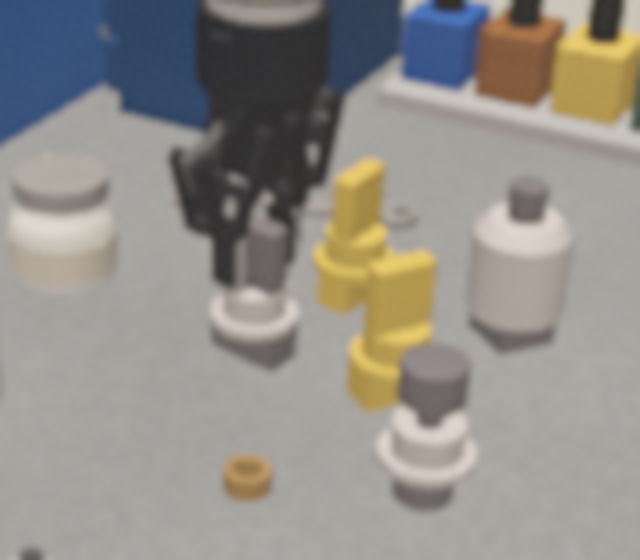

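The wing (crop (262,240)) is between the fingers, and the yellow ones are untouched. Next I close and lift.

```bash
python3 -m jog '[[[0,0,0,0,0,0,-1],[0,0,0,0,0,0,-1],[0,0,0,0,0,0,-1],[0,0,0,0,0,0,-1],[0,0,0,0,0,0,-1],[0,0,0,0,0,0,-1],[0,-0.2,0,0,0,0,-1],[0,-0.6,0,0,0,0,-1],[0,-1.2,0,0,0,0,-1],[0,-1.8,0,0,0,0,-1],[0,-2.4,0,0,0,0,-1],[0,-2.4,0,0,0,0,-1]]]' 70
python3 -c "
from h import *
plan([.5507,.1925,.19],98)
c=cap('side');cv2.imwrite('pics/s3.png',cv2.resize(c['pixels'][60:240,200:400,::-1],None,fx=3,fy=3,interpolation=2))"
```

```text
t: 4.25
tool_pos: [0.6326, -0.1703, 0.1989]
orientation: [-1.568, 0.132, -0.146]
force: [0.5, -0.5, -1.0]
gripper_width: 0.0149
t 4.25 pos [ 0.6326 -0.1703  0.1989] q [-0.301  0.255  1.708 -0.     1.17  -1.695] F [ 0.5 -0.5 -1. ] w 0.014932859641093952
axes(cols)
 [[ 0.984  0.008  0.176]
 [-0.176 -0.003  0.984]
 [ 0.009 -1.    -0.001]]
shift units [-2.89   0.145  6.855]
jaw deg 79.87097280858804
turn ccw -161.87097280858802 wy units 32.3741945617176
turn ccw 18.12902719141198 wy units -3.625805438282396
turn ccw -161.87097280858802 wy units 32.3741945617176
```

View pics/s3.png

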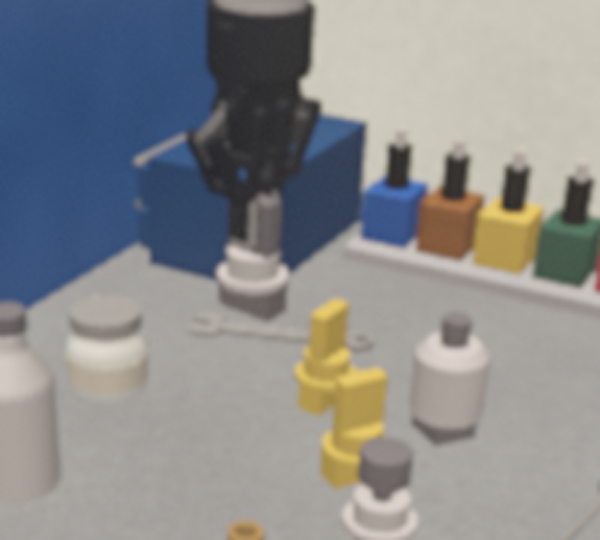

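```bash
python3 -m jog '[[[-0.4,0,0.9,0,-0.5,0,-1],[-0.8,0,1.9,0,-1,0,-1],[-1.2,0,2.9,0,-1.5,0,-1],[-1.6,0,3.9,0,-2.1,0,-1],[-2.0,0,4.8,0,-2.6,0,-1],[-2.4,0,5.7,0,-3.1,0,-1],[-2.6,0,6.3,0,-3.4,0,-1],[-2.75,0,6.65,0,-3.6,0,-1],[-2.83,0,6.85,0,-3.65,0,-1],[-2.83,0,6.85,0,-3.65,0,-1],[-2.83,0,6.85,0,-3.65,0,-1],[-2.83,0,6.85,0,-3.65,0,-1]]]'
python3 - <<'E'
from h import *
plan([.5507,.1925,.121],98)
S=cap('side','s4.png');T=cap('top','t4.png')
im=np.hstack([S['pixels'][120:340,90:330,::-1],T['pixels'][120:340,60:260,::-1]])
cv2.imwrite('pics/m4.png',cv2.resize(im,None,fx=1.8,fy=1.8))
for n,c in(('side',S),('top',T)):
    P=pts(c);px=c['pixels'].astype(int);x,y,z=P[...,0],P[...,1],P[...,2]
    w=(np.hypot(x-.5507,y-.1925)<.06)&(z>.10)&(z<.18)&(px.min(-1)>150)
    if w.sum()>10: print(n,w.sum(),cv2.minEnclosingCircle((P[w][:,:2]*1000).astype(np.float32)),np.percentile(P[w][:,2],[1,50,99]))
E
```

```text
t: 5.5
tool_pos: [0.5509, 0.1912, 0.1928]
orientation: [-1.569, -0.109, 0.111]
force: [-0.5, -0.4, -2.7]
gripper_width: 0.0152
t 5.5 pos [0.5509 0.1912 0.1928] q [ 2.920e-01  1.340e-01  1.864e+00 -1.000e-03  1.145e+00 -1.419e+00] F [-0.5 -0.4 -2.7] w 0.015213063853179047
axes(cols)
 [[ 0.99  -0.001 -0.14 ]
 [ 0.14  -0.001  0.99 ]
 [-0.001 -1.    -0.001]]
shift units [0.    1.435 0.028]
jaw deg 98.02689650838421
turn ccw 179.9731034916158 wy units -35.99462069832316
turn ccw -0.02689650838419766 wy units 0.005379301676839532
turn ccw 179.9731034916158 wy units -35.99462069832316
side 557 ((548.8056030273438, 191.4044647216797), 27.498315811157227) [0.14547546 0.15316088 0.17014747]
top 153 ((543.9840698242188, 185.62405395507812), 24.72421646118164) [0.12575868 0.14983911 0.16893544]
```

View pics/m4.png

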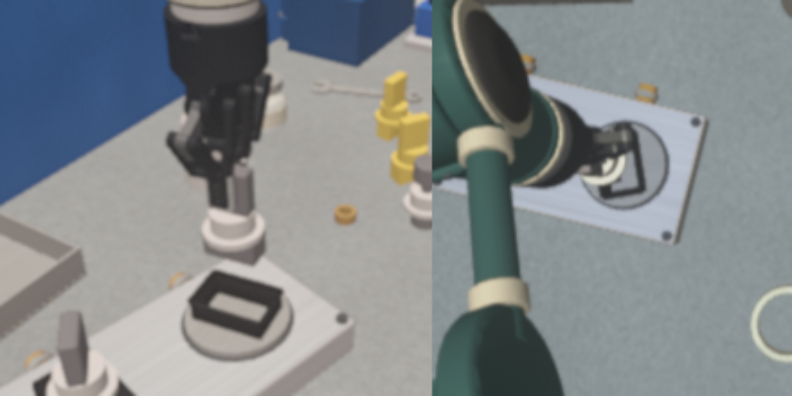

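```bash
python3 -m jog '[[[0,0.2,0.05,0,0,0,-1],[0,0.5,0.05,0,0,0,-1],[0,0.7,0.05,0,0,0,-1],[0,0.85,0.05,0,0,0,-1],[0,1.0,0.05,0,0,0,-1],[0,1.1,0.05,0,0,0,-1],[0,1.2,0.05,0,0,0,-1],[0,1.3,0.05,0,0,0,-1],[0,1.35,0.05,0,0,0,-1],[0,1.35,0.05,0,0,0,-1]]]'
python3 - <<'E'
from h import *
plan([.5507,.1925,.119],98)
c=cap('side');cv2.imwrite('pics/s5.png',cv2.resize(c['pixels'][200:340,140:320,::-1],None,fx=4,fy=4,interpolation=2))
P=pts(c);px=c['pixels'].astype(int);x,y,z=P[...,0],P[...,1],P[...,2]
w=(np.hypot(x-.5507,y-.1925)<.04)&(z>.074)&(z<.12)&(px.min(-1)>150)
print(w.sum(),cv2.minEnclosingCircle((P[w][:,:2]*1000).astype(np.float32)),np.percentile(P[w][:,2],[1,50,99]))
E
```

```text
t: 6.6
tool_pos: [0.5502, 0.195, 0.1254]
orientation: [-1.568, -0.111, 0.112]
force: [-1.1, 1.3, -2.7]
gripper_width: 0.0153
t 6.6 pos [0.5502 0.195  0.1254] q [ 0.298  0.2    1.922  0.     1.021 -1.415] F [-1.1  1.3 -2.7] w 0.015313246043833365
axes(cols)
 [[ 0.99  -0.001 -0.141]
 [ 0.141 -0.     0.99 ]
 [-0.001 -1.    -0.   ]]
shift units [ 0.003  0.129 -0.051]
jaw deg 98.12436867244966
turn ccw 179.8756313275503 wy units -35.97512626551006
turn ccw -0.12436867244966265 wy units 0.02487373448993253
turn ccw 179.8756313275503 wy units -35.97512626551006
523 ((547.855712890625, 194.75025939941406), 27.41124725341797) [0.07869815 0.08541589 0.11068028]
```

View pics/s5.png

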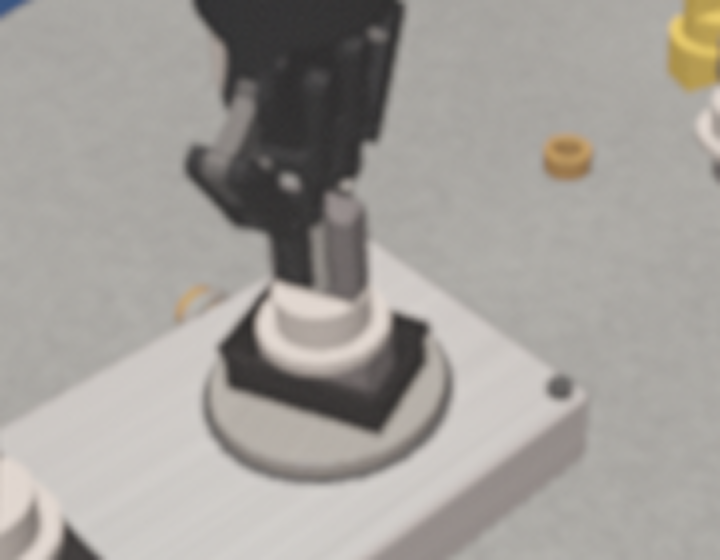

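The foot has entered the slot without contact force. The collar (crop (320,330)) is about 5 mm above home, so I'll press the rest slowly.

```bash
python3 -m jog '[[[0,0.04,0,0,0,0,-1],[0,0.08,0,0,0,0,-1],[0,0.11,0,0,0,0,-1],[0,0.13,0,0,0,0,-1],[0,0.13,0,0,0,0,-1],[0,0.13,0,0,0,0,-1]]]'
cat > chk.py <<'E'
from h import *
plan([.5507,.1925,.119])
c=cap('side')
P=pts(c);px=c['pixels'].astype(int);x,y,z=P[...,0],P[...,1],P[...,2]
w=(np.hypot(x-.5507,y-.1925)<.04)&(z>.074)&(z<.12)&(px.min(-1)>150)
print(w.sum(),cv2.minEnclosingCircle((P[w][:,:2]*1000).astype(np.float32)),np.percentile(P[w][:,2],[1,50,99]))
E
python3 chk.py
```

```text
t: 7.25
tool_pos: [0.5511, 0.1953, 0.1225]
orientation: [-1.568, -0.112, 0.11]
force: [-6.2, -2.2, 13.7]
gripper_width: 0.0154
t 7.25 pos [0.5511 0.1953 0.1225] q [ 0.298  0.203  1.923 -0.     1.013 -1.415] F [-6.2 -2.2 13.7] w 0.015426186987042892
axes(cols)
 [[ 0.99   0.001 -0.141]
 [ 0.141  0.     0.99 ]
 [ 0.001 -1.     0.   ]]
shift units [-0.016  0.071 -0.054]
jaw deg 98.1230968443641
511 ((548.9888916015625, 195.096923828125), 27.345104217529297) [0.07614003 0.08283741 0.10310365]
```

Upward force is 13.7 N, and the collar top is about 81 mm after the +2 mm bias seen on the bench, so the foot is seated (milestone held for several rows). Next I ease off and turn clockwise (+wy).

```bash
python3 -m jog '[[[0,-0.04,0,0,0,0,-1],[0,-0.04,0,0,0.5,0,-1],[0,-0.04,0,0,1.5,0,-1],[0,-0.04,0,0,2.5,0,-1],[0,-0.04,0,0,3.5,0,-1],[0,-0.04,0,0,4.5,0,-1],[0,-0.04,0,0,5,0,-1],[0,-0.04,0,0,5,0,-1]]]'
python3 chk.py; python3 -c "
from h import *
print(manip.get_state()['wrist_torque']);c=load('side');cv2.imwrite('pics/s6.png',cv2.resize(c['pixels'][200:340,140:320,::-1],None,fx=4,fy=4,interpolation=2))"
```

```text
t: 8.1
tool_pos: [0.5518, 0.1949, 0.1226]
orientation: [-1.558, 0.229, -0.233]
force: [0.1, -2.2, 4.7]
gripper_width: 0.0152
t 8.1 pos [0.5518 0.1949 0.1226] q [ 2.970e-01  2.040e-01  1.923e+00 -1.000e-03  1.012e+00 -9.780e-01] F [ 0.1 -2.2  4.7] w 0.01522753481050209
axes(cols)
 [[ 0.957  0.003  0.29 ]
 [-0.29  -0.     0.957]
 [ 0.003 -1.     0.001]]
shift units [-0.007  0.071 -0.051]
jaw deg 73.13006576103852
519 ((549.1780395507812, 195.70437622070312), 27.479278564453125) [0.07634819 0.08262819 0.11053529]
[-0.50198414 -0.12576986  0.00350058]
```

View pics/s6.png

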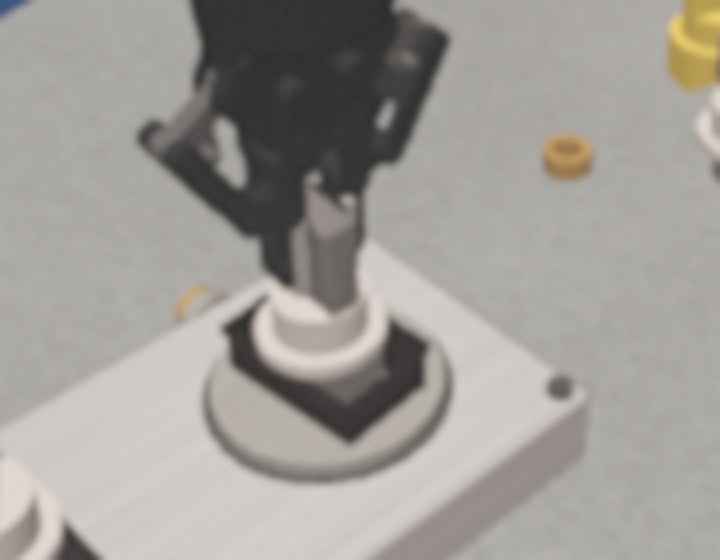

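The valve is turning with the cartridge, and the slot has rotated about 10° against 25° of tool turn because of the play. I continue.

```bash
python3 -m jog '[[[0,0,0,0,1,0,-1],[0,0,0,0,2,0,-1],[0,0,0,0,3,0,-1],[0,0,0,0,4,0,-1],[0,0,0,0,5,0,-1],[0,0,0,0,6,0,-1],[0,0,0,0,6.5,0,-1],[0,0,0,0,7,0,-1],[0,0,0,0,7,0,-1]]]'
python3 chk.py; python3 -c "
from h import *
print(manip.get_state()['wrist_torque']);c=load('side');cv2.imwrite('pics/s7.png',cv2.resize(c['pixels'][200:340,140:320,::-1],None,fx=4,fy=4,interpolation=2))"
```

```text
t: 9.05
tool_pos: [0.5516, 0.1941, 0.1226]
orientation: [-1.453, 0.704, -0.708]
force: [-0.6, -5.0, 5.7]
gripper_width: 0.0153
t 9.05 pos [0.5516 0.1941 0.1226] q [ 0.297  0.203  1.923 -0.003  1.013 -0.368] F [-0.6 -5.   5.7] w 0.01531455574547628
axes(cols)
 [[ 0.618  0.002  0.786]
 [-0.786 -0.002  0.618]
 [ 0.003 -1.     0.001]]
shift units [ 0.014  0.071 -0.033]
jaw deg 38.164435578301855
547 ((549.7228393554688, 195.14126586914062), 27.42681884765625) [0.0757331  0.08409472 0.11230139]
[-0.97865235  0.01995442 -0.05654224]
```

View pics/s7.png

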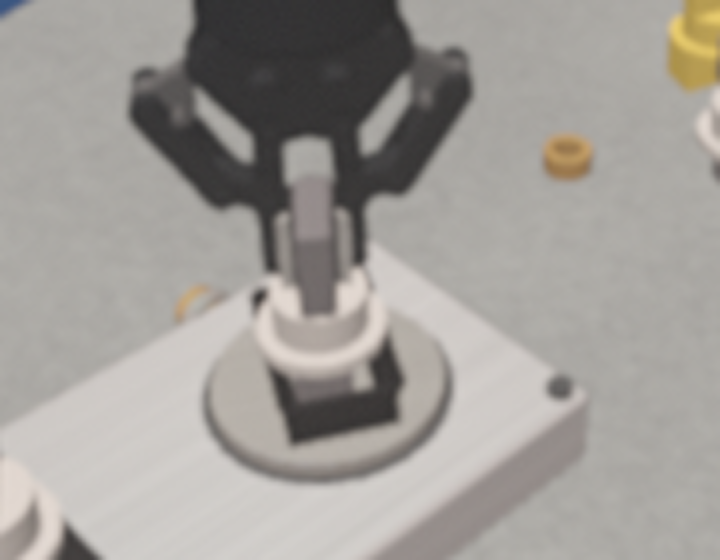

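```bash
python3 -m jog '[[[0,0,0,0,0.7,0,-1],[0,0,0,0,1.4,0,-1],[0,0,0,0,2,0,-1],[0,0,0,0,2.2,0,-1],[0,0,0,0,2.2,0,-1]]]'
python3 chk.py; python3 -c "
from h import *
print(manip.get_state()['wrist_torque'])"
```

```text
t: 9.6
tool_pos: [0.5502, 0.194, 0.1225]
orientation: [-1.402, 0.848, -0.851]
force: [-3.9, -5.9, 9.9]
gripper_width: 0.0151
t 9.6 pos [0.5502 0.194  0.1225] q [ 0.298  0.203  1.924 -0.003  1.016 -0.18 ] F [-3.9 -5.9  9.9] w 0.015096011987175275
axes(cols)
 [[ 0.461 -0.     0.887]
 [-0.887 -0.003  0.461]
 [ 0.003 -1.    -0.002]]
shift units [ 0.031  0.071 -0.005]
jaw deg 27.470361293688256
541 ((548.586669921875, 194.83555603027344), 27.367813110351562) [0.0763136  0.08315356 0.11032543]
[-0.97995213  0.74797201  1.62500728]
```

Torque about vertical has jumped to 1.6 N m, so the valve is at its stop. I relax the twist, open and withdraw straight up.

```bash
python3 -m jog '[[[0,0,0,0,-0.6,0,-1],[0,-0.05,0,0,-0.6,0,-1],[0,-0.05,0,0,-0.6,0,-0.4],[0,-0.05,0,0,-0.6,0,0],[0,-0.05,0,0,-0.6,0,0],[0,-0.05,0,0,-0.6,0,0],[0,-0.3,0,0,-0.6,0,0],[0,-0.8,0,0,-0.6,0,0],[0,-1.5,0,0,-0.6,0,0],[0,-2.2,0,0,-0.6,0,0],[0,-2.8,0,0,-0.6,0,0],[0,-2.8,0,0,-0.6,0,0]]]'
python3 chk.py; python3 -c "
from h import *
c=load('side');P=pts(c);px=c['pixels'].astype(int);x,y,z=P[...,0],P[...,1],P[...,2]
d=(px.max(-1)<85)&(np.hypot(x-.552,y-.195)<.05)&(z>.05)&(z<.076)
print('slot',d.sum(),cv2.minAreaRect((P[d][:,:2]*1000).astype(np.float32)))
m=(np.hypot(x-.552,y-.195)<.05)&(z>.134)&(z<.16)&(c['depth']>0)
print('wing top',m.sum(),cv2.minAreaRect((P[m][:,:2]*1000).astype(np.float32)),np.percentile(P[m][:,2],[5,50,95]))
cv2.imwrite('pics/s8.png',cv2.resize(c['pixels'][180:340,120:320,::-1],None,fx=3.6,fy=3.6,interpolation=2))"
```

```text
t: 10.85
tool_pos: [0.5537, 0.1961, 0.2687]
orientation: [-1.404, 0.806, -0.819]
force: [0.4, -0.8, 1.1]
gripper_width: 0.0427
t 10.85 pos [0.5537 0.1961 0.2687] q [ 0.298  0.08   1.78   0.     1.27  -0.228] F [ 0.4 -0.8  1.1] w 0.04267652092806064
axes(cols)
 [[ 0.502  0.011  0.865]
 [-0.865  0.004  0.502]
 [ 0.002 -1.     0.011]]
shift units [ 0.026  2.994 -0.122]
jaw deg 30.11959348455618
565 ((548.6571044921875, 194.84423828125), 27.45907974243164) [0.07616902 0.0839551  0.10454217]
slot 308 ((547.8425903320312, 196.02853393554688), (48.2398796081543, 72.14141845703125), 42.77714157104492)
wing top 202 ((547.8289794921875, 195.58912658691406), (16.044281005859375, 40.03874206542969), 31.33683204650879) [0.1357296  0.1424098  0.14376666]
```

View pics/s8.png

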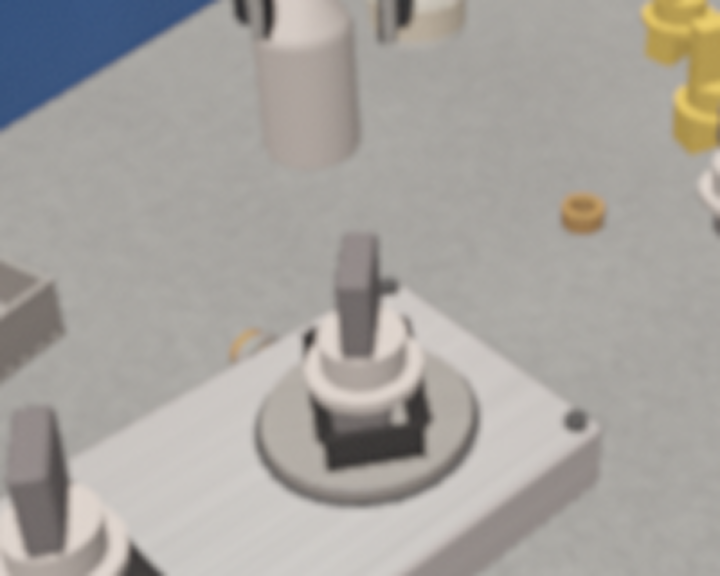

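The cartridge stands upright and released, and the fingers are clear above it. The slot axis has gone from +8° to −47°, about 0.96 rad plus the starting angle. The wing top is at 142 mm, which means fully home.

```bash
python3 -m jog '[[[0,0,0,0,0,0,0],[0,0,0,0,0,0,0],[0,0,0,0,0,0,0]]]'; python3 -c "
from cell import manip
print(manip.finish_job())"
```

```text
t: 11.2
tool_pos: [0.5495, 0.1948, 0.2595]
orientation: [-1.415, 0.816, -0.812]
force: [0.3, -0.1, -0.7]
gripper_width: 0.0426
the job is handed in; nothing more can be done
None
```

I picked up the white wing-grip cartridge and pressed its foot fully home in the slot. I turned it clockwise to the valve's stop, let go and handed the job in at 11.2 s; no verdict was reported.

**Last checks** (from the side camera, before hand-in):
- **Height:** the wing top is at 142.4 mm, which puts the cartridge's centre about 23 mm above the slot's mouth, so it is fully home.
- **Position:** the cartridge is within about 2 mm of the slot's centre. The wing top lies over the collar, so it stands upright.
- **Valve:** the slot turned about 55° (0.96 rad) on top of its starting angle, past the 0.7 rad needed. The twisting torque rose to 1.6 N m at the end, which I took as the stop.
- **Release:** the gripper is open and about 0.1 m above the cartridge, and the force reading is near zero.

**Disagreements:** the two cameras differed by about 5 mm on absolute positions. It was the same offset for the cartridge and the slot, so I used the mean for both. When the cartridge was pressed home, the collar read about 2–3 mm high. It had read 2 mm high on the bench too, so I treated that as measurement bias. No check failed.

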